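Gather the nuts in the pouring corner of a parts tote

ROBOT

A 6-joint arm with a two-finger parallel gripper is mounted at the origin on a cart in front of the work surface, level with it; the furniture and walls round the work are solid. World frame = base frame: x ahead of the robot, y to its left, z up, the work surface at z = 0. Lengths are in mm, angles in rad, forces in N, time in s.
With the tool pointing down it reaches from about 300 to 775 mm from the base axis. Payload 14.6 kg.
Tool frame: the origin (TCP) lies at the very end of the fingers, on their centre line; the grasp point (between the pads) lies 19 mm behind it (arm.tcp_to_grasp is the distance from the TCP to the grasp point, in mm); z points along the fingers, y is the line along which they close (so a half turn about z gives the same grasp; the last joint's range is limited). The gripper opens to 85 mm and grips with 20 to 120 N. Pads are 22 mm wide; open, the fingers measure 114 mm over their backs; the gripper's body (76 mm by 85 mm) begins 54 mm behind the grasp point. The pads swing forward as they close: fully open they stand 13 mm farther back than shut.
Start: joints at [1.119, 0.3, 1.521, -0, 1.321, -0.067], TCP at [206.452, 509.771, 231.281] pointing down, gripper open.
Joint ranges: [-3.03, 3.03], [-0.79, 2.21], [0.23, 2.52], [-1.04, 4.18], [0, 3.07], [-2.55, 2.55]. Speed limits (rad/s): [2.22, 2.22, 2.57, 3.14, 3.14, 3.14].

INTERFACE

Orientations are given as a unit quaternion [w, x, y, z].
In Python, from rig import arm gives the robot as it stands.
- The arm moves only by the tool step_arm, never from a script. Its argument "targets" is a list that holds one entry, the list of rows, each a list of 5 numbers: the closure, from 0 (fully open) to 1 (shut), then the shift along the tool's x, y, z in cm, then the turn about the tool's z in rad. A call has 1 to 12 rows; each row is the pose to reach, as a shift and turn from the pose commanded when the call began, along the tool's axes at that moment; what a row does not reach only later rows make up. A row lasts 1/8 s, in which the tool goes at most 62.5 mm and 10.7 degrees, less where a joint would pass 70% of its speed; a pose out of reach is approached as far as the arm can. A call with a gripper value outside its range is refused whole. The fingers move at their own pace and stop on an object; the grip force is fixed at half the most. Time passes only in rows, so rows that repeat a pose let the fingers close. It gives the time, the measured TCP pose, the force, the opening and the grip force at its end, in the units of the state.
- arm.get_obs(): the state, without advancing time (a new reading comes with each control period).
- arm.snapshot(name): name is "side" or "top" or "wrist"; returns the picture (400x640x3 uint8, red, green, blue); there is no depth.
- arm.get_calibration(name): a dict with "fov_y" (degrees; the focal length in pixels is half the picture's height over the tangent of half this angle, whatever the lens; pixels are square), "cx", "cy" (the principal point, pixels), "xyz" and "rotation" of the camera in the world; the wrist camera has in their place "mount" (4x4, takes a point from camera to tool coordinates, whose origin is the TCP and whose axes are the flange's). Camera axes: x right, y up, looking along -z (the intrinsics and any distortion apply to the point x, -y, -z); pixel columns grow to the right and rows downward; lengths in mm; the calibration is good to about 2 mm. A picture is of the moment at which its call begins: read the wrist's pose just before it. get_calibration takes no time and is no camera call.
- arm.close_job(): hands the job in; it is judged then, once.
The state is a dict: "time": time; "joints": joint angles; "qd": joint speeds; "tau": joint torques, N m; "tcp_pos": TCP position; "ee_rot": TCP orientation; "force": force on the tool from outside, world axes, zero at the start; "ft_torque": the same for the moment, N m; "finger_gap": finger opening in mm; "grasp_force": force on a finger pad.
Only numpy, scipy, OpenCV 4.12 (cv2) and the standard library are available. Lean on these libraries where they do the work, as an engineer would, in place of code of your own. Each camera call takes 0.05 s, during which the arm holds its last target. There are 200 camera calls.

TASK

The blue parts tote is locked in its dock on the bench: turn the red lock handle a quarter turn clockwise to its free stop, then lift the tote by its handle clear of the dock. Tip it until all three steel nuts have slid together into the corner at the robot's end of the tote on the side where the open mixing cup stands beside it (not the one at the back of the bench), that corner lowest, ready to pour. Finish while still holding the tote there, tipped, still and clear of the bench, with no nut spilled and the cup, nail tin and tape measure left where they stand.

Things in the scene. Friction and masses are not known exactly. Their poses are not given: they have to be found in the camera images.
- dock: Fixed grey dock plate, 206 x 166 x 8 mm, on the bench; origin at the middle of its underside, x axis roughly away from the robot, y to its left, turned up to 0.35 rad. Steel corner guides 8 mm high locate the tote with 3 mm play. A 76 mm wide tongue at its right (-y) side carries the turn lock on a yellow foot, its axis at (0, -0.145) m in the dock's frame.
- lock (a joint): Turn lock, rad about its upright axis: 0 locked, 1.571 free, growing clockwise seen from above. Firm stops at both; friction (about 0.06 N m) keeps it where it is left. Its steel swing bar (18 mm wide, 68 mm long from the axis, top 42 mm above the bench) lies over the tote's lug when locked, along the dock's +x when free.
- lock_grip (a point): On the lock's axis, in the middle of the red grip, 69 mm above the bench. The grip is an upright flat block 14 mm thick, 46 mm long, 46 mm high (40 to 86 mm above the bench). This point's y axis runs along grip and swing bar, its x axis across the 14 mm; they turn with the handle.
- tote: Loose blue plastic tote, an open box 180 (x) x 140 (y) x 45 mm, walls and floor 4 mm, 0.3 to 0.45 kg; origin at the middle of its underside, x axis roughly away from the robot, y to its left. It stands on the dock, underside 8 mm above the bench. A steel lug sticks out 17 mm from its right (-y) side.
- tote_handle (a point): Middle of the tote's grey carrying bar: 170 mm long along the tote's x, 14 mm wide (y), 22 mm high, centred 103 mm above the tote's underside, on end posts at x = +-85 mm; free space under it down to the tote's floor. Axes as the tote's.
- corner_left (a point): Inner floor corner of the tote at its near (-x), left (+y) end; in the tote's frame (-0.086, 0.066, 0.004) m.
- corner_right (a point): Inner floor corner of the tote at its near (-x), right (-y) end; in the tote's frame (-0.086, -0.066, 0.004) m.
- nut0: Loose oily steel hexagon nut, 24 mm across flats, 13 mm high, 33 g, lying flat on the tote's floor in its far half; origin at the middle of its underside. Friction on the plastic is low, about 0.15 to 0.22: it slides from about 12 degrees of tilt, and along a wall into a corner from about 25 degrees.
- nut1: Second nut, the same.
- nut2: Third nut, the same.
- cup: Loose open white plastic mixing cup, 70 mm across and 101 mm high, standing on the open worktop about 0.3 m to the left (y > 0) or to the right (y < 0); origin at the middle of its base. Its side tells which near corner of the tote the nuts go to. Leave it alone.
- nail_tin: Loose tin of nails with a red lid, 73 mm across and 60 mm high, standing on the side where the cup is not; origin at the middle of its base. Leave it alone.
- tape_measure: Loose yellow tape measure, 64 x 89 x 33 mm, lying to the right; origin under its middle. Leave it alone.

How it is judged:
By the outcome, as a careful person would: the job done as asked, in the order asked, and still so for the second after the job is handed in, while the arm keeps its last pose, push and grip.
It also fails if it takes over 45 s, if anything falls off the work surface, if the arm or the gripper's body presses on something with over 40 N, if the wrist force passes 120 N, or if a joint passes its speed limit or range.

## Working session

There is one attempt and no reset: what is moved stays moved. The work goes in short steps, Python scripts to look and compute and a tool call to move; the robot and the scene stay as the last step left them, time stands still between calls to the robot, and variables do not carry over. Pictures are saved under pics/ and viewed, at most 10 in all, crops included, and the job is handed in when it is done.

Besides the shell and the picture viewer there is one more tool, called after "Emit:" by a JSON object that holds its "name" and its "arguments". step_arm: Moves the arm, as the interface text tells. Its arguments: {"type":"object","properties":{"targets":{"type":"array","items":{"type":"array","items":{"type":"array","items":{"type":"number"}}}}},"required":["targets"]}

```bash
mkdir -p pics; ls; python3 - <<'E'
from rig import arm
import cv2,numpy as np
for n in("top","side"):
    im=arm.snapshot(n);cv2.imwrite(f"pics/{n}0.png",im[...,::-1])
    c=arm.get_calibration(n);print(n,c)
print(arm.get_calibration("wrist"))
o=arm.get_obs();print(o);print(arm.tcp_to_grasp)
E
```

```text
pics
top {'fov_y': 54.26871937167664, 'cx': 320.04955814742533, 'cy': 194.11637416431014, 'xyz': array([ 365.23589456,  -72.00692362, 1192.17166093]), 'rotation': array([ 0.71252677,  0.05134316, -0.05873148, -0.69729484])}
side {'fov_y': 55.51446551346561, 'cx': 327.1178710932173, 'cy': 201.8336861884713, 'xyz': array([  382.00589881, -1052.08750066,   677.70017573]), 'rotation': array([ 0.87060747,  0.48671882, -0.03880844, -0.06034347])}
{'fov_y': 63.272989355385555, 'cx': 320.3533523911218, 'cy': 195.7084455387049, 'mount': array([[ 1.22039917e-03,  9.56962954e-01,  2.90207537e-01,
         7.34075050e+01],
       [ 9.99999215e-01, -1.24986105e-03, -8.38278796e-05,
         5.30508240e-02],
       [ 2.82498922e-04,  2.90207411e-01, -9.56963729e-01,
        -1.42305943e+02],
       [ 0.00000000e+00,  0.00000000e+00,  0.00000000e+00,
         1.00000000e+00]])}
{'time': 0.1, 'joints': array([ 1.11939496e+00,  3.00446500e-01,  1.52151677e+00, -2.39741859e-05,
        1.32073533e+00, -6.66082490e-02]), 'qd': array([ 2.31100961e-04, -3.73208968e-04, -3.03459896e-03, -8.73459282e-04,
        3.92636224e-06, -2.25999130e-04]), 'tau': array([ 1.98550828e-03, -5.44372451e+01, -3.62370694e+01, -1.26081827e-05,
        2.97698069e-03, -4.37088283e-05]), 'tcp_pos': array([206.36933842, 509.58109756, 230.76202441]), 'ee_rot': array([-1.30401109e-04,  1.91208832e-01,  9.81549223e-01, -5.37501778e-04]), 'force': array([ 0.41038719, -0.74114158,  0.51475066]), 'ft_torque': array([-0.0017838 , -0.02083006,  0.01750875]), 'grasp_force': 0.0, 'finger_gap': 85.44916520179426}
18.700000000000003
```

View pics/top0.png

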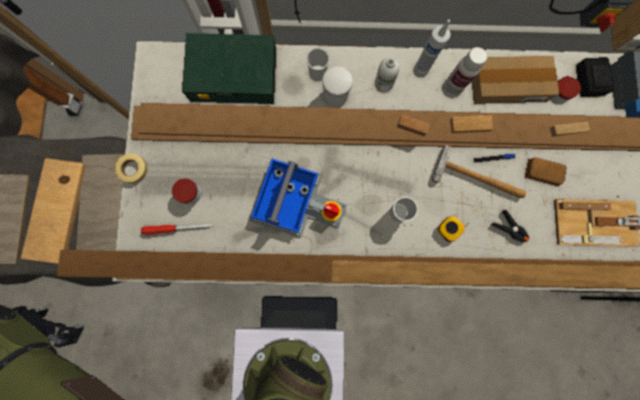

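View pics/side0.png

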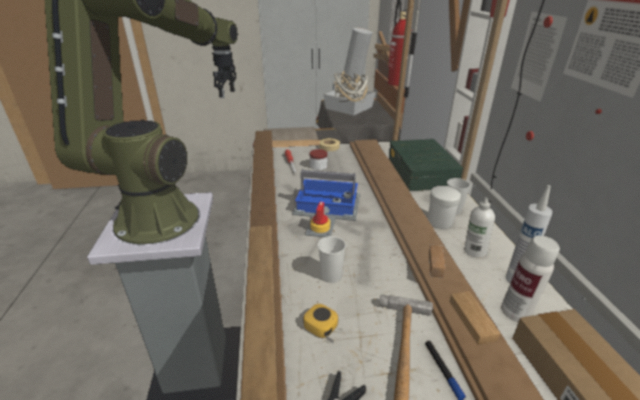

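The open cup stands to the right at top (403,208), so the goal is corner_right; the other open cup, at (318,60), is the one at the back. The tin is at (185,190), the tote around (285,195) and the red lock at (331,211). I'll measure the lock and bar next.

```bash
cat > h.py <<'E'
import numpy as np,cv2
from scipy.spatial.transform import Rotation as R
from rig import arm
def cam(n,obs=None):
    c=arm.get_calibration(n);f=200/np.tan(np.radians(c['fov_y']/2))
    if n=='wrist':
        M=c['mount'];T=rot(obs['ee_rot']).as_matrix();return f,c['cx'],c['cy'],np.array(obs['tcp_pos'])+T@M[:3,3],T@M[:3,:3]
    return f,c['cx'],c['cy'],np.array(c['xyz']),rot(c['rotation']).as_matrix()
def rot(q): return R.from_quat([q[1],q[2],q[3],q[0]])
def ray(C,uv,z):
    f,cx,cy,p,A=C;uv=np.atleast_2d(uv)
    d=np.c_[(uv[:,0]-cx)/f,-(uv[:,1]-cy)/f,-np.ones(len(uv))]@A.T
    return p+d*((z-p[2])/d[:,2])[:,None]
def hsv(im,lo,hi): return cv2.inRange(cv2.cvtColor(im,cv2.COLOR_RGB2HSV),lo,hi)
def blobs(m,amin=20):
    cs,_=cv2.findContours(m,cv2.RETR_EXTERNAL,cv2.CHAIN_APPROX_NONE)
    return sorted([c[:,0,:] for c in cs if cv2.contourArea(c)>amin],key=lambda c:-cv2.contourArea(c))
E
python3 - <<'E'
from h import *
im=cv2.cvtColor(cv2.imread("pics/top0.png"),cv2.COLOR_BGR2RGB);C=cam('top')
b=blobs(hsv(im,(110,150,60),(125,255,255)))[0]
P=ray(C,b,53)[:,:2];r=cv2.minAreaRect(P.astype(np.float32));print('tote rim',r)
m=hsv(im,(0,170,120),(6,255,255))|hsv(im,(174,170,120),(180,255,255));m[:, :310]=0;m[:,360:]=0;m[:190]=0;m[235:]=0
b=blobs(m,5)[0];P=ray(C,b,86)[:,:2];print('grip',cv2.minAreaRect(P.astype(np.float32)))
print(ray(C,[[291,164],[264,222]],122),'cup',ray(C,[[403,205]],101),'tin',ray(C,[[184,188]],60))
x=im[140:250,230:430];cv2.imwrite("pics/c1.png",cv2.resize(x,None,fx=4,fy=4,interpolation=cv2.INTER_CUBIC)[...,::-1])
E
```

```text
tote rim ((539.9346923828125, 23.144027709960938), (147.66546630859375, 184.47483825683594), 73.33988189697266)
grip ((501.9742736816406, -115.55157470703125), (39.732093811035156, 20.312551498413086), 69.31509399414062)
[[617.20700234   1.83432372 122.        ]
 [452.68058593  70.50037819 122.        ]] cup [[ 510.94741107 -316.63549315  101.        ]] tin [[552.37391395 317.11438574  60.        ]]
```

View pics/c1.png

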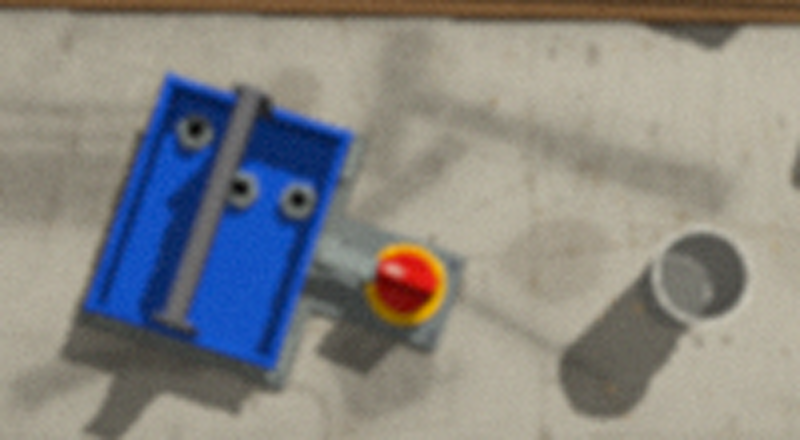

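Emit:
{"name": "step_arm", "arguments": {"targets": [[[0, -48, -48, -7, 1.5], [0, -48, -48, -7, 1.5], [0, -48, -48, -7, 1.5], [0, -48, -48, -7, 1.5], [0, -48, -48, -7, 1.5], [0, -48, -48, -7, 1.5], [0, -48, -48, -7, 1.5], [0, -48, -48, -7, 1.5], [0, -48, -48, -7, 1.5], [0, -48, -48, -7, 1.5], [0, -48, -48, -7, 1.5], [0, -48, -48, -7, 1.5]]]}}

```text
time: 1.6
tcp_pos: [471.6, -118.1, 300.6]
ee_rot: [-0.0, 0.81, 0.586, -0.0]
force: [0.1, 1.0, -0.0]
finger_gap: 85.4
grasp_force: 0.0
```

```bash
python3 - <<'E'
from h import *
o=arm.get_obs();im=arm.snapshot("wrist");cv2.imwrite("pics/w1.png",im[...,::-1])
np.save("w1.npy",dict(o=o),allow_pickle=True)
print(o['time'],o['tcp_pos'],o['ee_rot'],o['joints'])
E
```

```text
1.6 [ 471.64098307 -118.11281705  300.62341083] [-3.85133761e-04  8.10116012e-01  5.86269316e-01 -4.33257002e-04] [-3.20602967e-01  1.09676212e-01  1.58852480e+00 -2.55481043e-04
  1.44452298e+00 -2.66657118e-03]
```

View pics/w1.png

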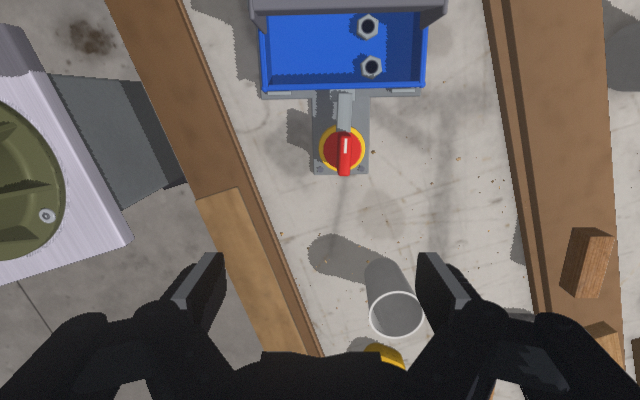

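The locked bar points at the tote lug (345,110), and the grip lies along image rows near (344,155). Next I'll compute the exact axis and yaw.

```bash
python3 - <<'E'
from h import *
o=np.load("w1.npy",allow_pickle=True).item()['o']
im=cv2.cvtColor(cv2.imread("pics/w1.png"),cv2.COLOR_BGR2RGB);C=cam('wrist',o)
m=hsv(im,(0,150,60),(8,255,255))|hsv(im,(172,150,60),(180,255,255));m[:110]=0;m[190:]=0;m[:,:300]=0;m[:,390:]=0
ye=hsv(im,(18,120,100),(35,255,255));ye[:110]=0;ye[190:]=0;ye[:,:300]=0;ye[:,390:]=0
for n,q,z in(("red",m,86),("yel+red",m|ye,30)):
    b=blobs(q)[0];print(n,cv2.boundingRect(b),cv2.minAreaRect(ray(C,b,z)[:,:2].astype(np.float32)))
bl=blobs(hsv(im,(105,130,60),(128,255,255)))[0];print(cv2.boundingRect(bl))
# outer right rim edge: lowest blue pixel per column
cols=[(u,max(bl[bl[:,0]==u][:,1])) for u in range(275,420,3) if (bl[:,0]==u).any()]
for z in(8,53):
    P=ray(C,np.array(cols,float),z);d=np.polyfit(P[:,0],P[:,1],1);print('edge z',z,np.degrees(np.arctan(d[0])),P[0],P[-1])
cv2.imwrite("pics/c2.png",cv2.resize(im[0:200,240:460],None,fx=3.5,fy=3,interpolation=cv2.INTER_CUBIC)[...,::-1])
f,cx,cy,p,A=C;print(p)
E
```

```text
red (324, 132, 37, 44) ((499.0035095214844, -112.52076721191406), (47.81084060668945, 39.79923629760742), 71.87687683105469)
yel+red (319, 125, 46, 51) ((500.57080078125, -115.057861328125), (58.80517578125, 59.807334899902344), 32.82513427734375)
(258, 12, 170, 80)
edge z 8 -16.685567084855933 [442.65392403 -21.72521723   8.        ] [618.05544183 -74.13189474   8.        ]
edge z 53 -16.685567084855915 [448.13306794 -24.44012811  53.        ] [605.38588097 -71.42431368  53.        ]
[495.6081249  -47.96397623 442.91083266]
```

View pics/c2.png

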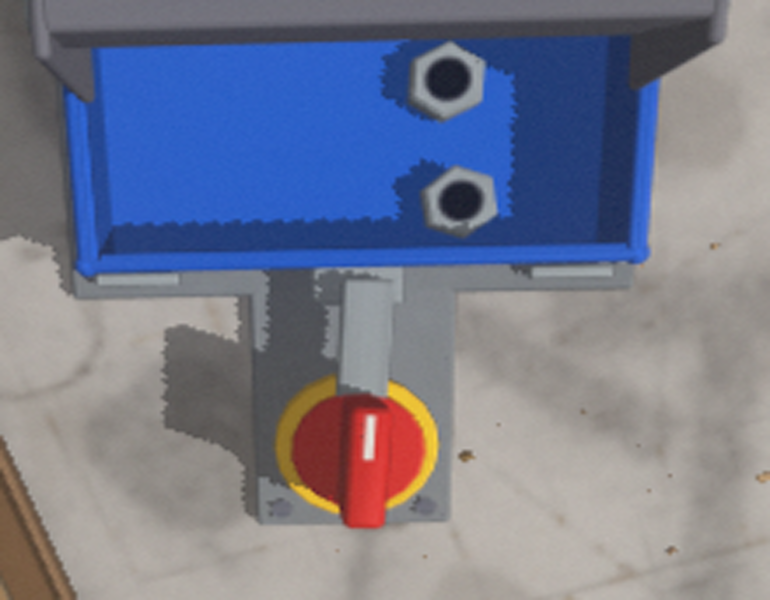

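```bash
python3 - <<'E'
from h import *
o=np.load("w1.npy",allow_pickle=True).item()['o'];C=cam('wrist',o)
g=ray(C,[[344.9,154.5]],86)[0];y=ray(C,[[342,150.5]],35)[0]
a=ray(C,[[240+75/3.5,268/3]],53)[0];b=ray(C,[[240+650/3.5,262/3]],53)[0];print(g,y,a,b,np.hypot(*(b-a)[:2]))
T=rot(o['ee_rot']).as_matrix()
u=(b-a)/np.linalg.norm(b-a);n=np.array([-u[1],u[0],0]);c=(a+b)/2+70*n;print('tote c',c,'lock pred',c-145*n,'yaw',np.degrees(np.arctan2(u[1],u[0])))
for t in(g,y,c-145*n):
    t=t.copy();t[2]=50;print(T.T@(t-o['tcp_pos']))
E
```

```text
[ 501.89561283 -114.15149615   86.        ] [ 500.79552438 -117.61813591   35.        ] [433.65635989 -18.93348939  53.        ] [612.32318035 -75.2130567   53.        ] 187.32117453538547
tote c [544.02086669  19.69268368  53.        ] lock pred [ 500.45645236 -118.60822668   53.        ] yaw -17.484286955817666
[ 13.28246118  27.78412528 250.58880132]
[  9.64566406  27.82274945 250.58966823]
[  8.59919828  27.81014655 250.58994452]
```

Emit:
{"name": "step_arm", "arguments": {"targets": [[[0, 1.1, 2.8, 15, -0.02], [0, 1.1, 2.8, 18, -0.02], [0, 1.1, 2.8, 18, -0.02], [0, 1.1, 2.8, 22, -0.02], [0, 1.1, 2.8, 25, -0.02], [0.5, 1.1, 2.8, 25, -0.02], [1, 1.1, 2.8, 25, -0.02], [1, 1.1, 2.8, 25, -0.02], [1, 1.1, 2.8, 25, -0.02], [1, 1.1, 2.8, 25, -0.02], [1, 1.1, 2.8, 25, -0.02]]]}}

```text
time: 3.02
tcp_pos: [501.3, -113.5, 52.4]
ee_rot: [0.0, 0.803, 0.596, 0.0]
force: [-5.5, 2.1, 9.9]
finger_gap: 13.3
grasp_force: 59.7
```

Emit:
{"name": "step_arm", "arguments": {"targets": [[[1, 0, 0, 0, 0.18], [1, 0, 0, 0, 0.36], [1, 0, 0, 0, 0.54], [1, 0, 0, 0, 0.72], [1, 0, 0, 0, 0.9], [1, 0, 0, 0, 0.9]]]}}

```text
time: 3.78
tcp_pos: [502.8, -114.8, 52.4]
ee_rot: [0.002, 0.983, 0.186, 0.002]
force: [8.1, -9.3, -2.8]
finger_gap: 13.2
grasp_force: 58.8
```

```bash
python3 - <<'E'
from rig import arm
o=arm.get_obs();print(o['joints'],o['force'],o['ft_torque'])
E
```

```text
[-2.95054720e-01  4.49119347e-01  1.77988622e+00 -1.33856577e-03
  9.07413696e-01  9.02898070e-01] [ 8.13849827 -9.31536986 -2.78990964] [-1.60790226 -1.15719584 -0.05071038]
```

Emit:
{"name": "step_arm", "arguments": {"targets": [[[1, 0.05, 0.1, 0, 0.18], [1, 0.1, 0.15, 0, 0.36], [1, 0.1, 0.15, 0, 0.54], [1, 0.1, 0.15, 0, 0.7], [1, 0.1, 0.15, 0, 0.72], [1, 0.1, 0.15, 0, 0.72]]]}}

```text
time: 4.53
tcp_pos: [503.1, -116.4, 52.5]
ee_rot: [0.002, 0.986, -0.17, 0.001]
force: [-3.0, -16.8, 5.4]
finger_gap: 13.5
grasp_force: 73.5
```

```bash
python3 - <<'E'
from h import *
o=arm.get_obs();print(o['joints'],o['force'],o['ft_torque'])
Y=rot(o['ee_rot']).as_matrix()[:,1];print(np.degrees(np.arctan2(Y[1],Y[0])))
im=arm.snapshot("wrist");cv2.imwrite("pics/w2.png",im[...,::-1])
E
```

```text
[-0.29678639  0.45148224  1.77613669 -0.00417385  0.91143936  1.61749696] [ -2.99708358 -16.80133123   5.42794089] [-2.41435425  0.70916514  1.77173884]
-109.53433943547861
```

View pics/w2.png

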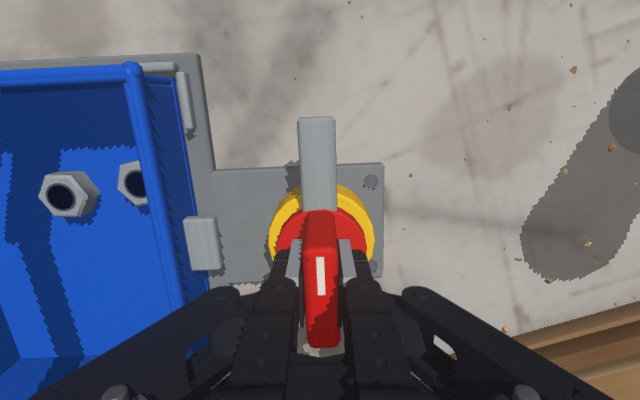

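Emit:
{"name": "step_arm", "arguments": {"targets": [[[1, 0, 0, 0, -0.04], [0, 0, 0, 0, -0.04], [0, 0, 0, 0, -0.04], [0, 0, 0, 0, -0.04], [0, 0, 0, -6, -0.04], [0, 0, 0, -12, -0.04], [0, 0, 0, -18, -0.04], [0, 0, 0, -24, -0.04], [0, 0, 0, -30, -0.04], [0, 0, 0, -36, -0.04]]]}}

```text
time: 5.82
tcp_pos: [502.2, -114.2, 413.4]
ee_rot: [-0.0, 0.989, -0.151, 0.0]
force: [0.1, -0.1, 0.3]
finger_gap: 85.5
grasp_force: 0.0
```

Emit:
{"name": "step_arm", "arguments": {"targets": [[[0, 10, 0, 0, 0], [0, 20, 0, 0, 0], [0, 30, 0, 0, 0], [0, 40, 0, 0, 0], [0, 50, 0, 0, 0], [0, 50, 0, 0, 0], [0, 50, 0, 0, 0], [0, 50, 0, 0, 0], [0, 50, 0, 0, 0]]]}}

```text
time: 6.95
tcp_pos: [765.8, -204.0, 338.3]
ee_rot: [0.002, 0.988, -0.151, 0.019]
force: [0.7, -0.2, -0.1]
finger_gap: 85.6
grasp_force: 0.0
```

```bash
python3 - <<'E'
from h import *
o=arm.get_obs();print(o['time'],o['tcp_pos'],o['joints'],o['force'],o['ft_torque'])
print(rot(o['ee_rot']).as_matrix().round(3))
E
```

```text
6.95 [ 765.81911399 -203.98004069  338.31336533] [-3.07028509e-01  9.69963513e-01  2.34915852e-01  1.77126776e-03
  1.89896345e+00  1.56755731e+00] [ 0.74740317 -0.24413736 -0.1039844 ] [-0.01318658  0.03474747 -0.01776401]
[[ 0.954 -0.299  0.036]
 [-0.298 -0.954 -0.01 ]
 [ 0.038 -0.002 -0.999]]
```

Emit:
{"name": "step_arm", "arguments": {"targets": [[[0, -5, 0, 0, 0], [0, -10, 0, 0, 0], [0, -10, 0, 0, 0]]]}}

```text
time: 7.32
tcp_pos: [669.1, -173.7, 335.1]
ee_rot: [0.002, 0.988, -0.151, 0.019]
force: [0.5, -0.6, 0.8]
finger_gap: 85.3
grasp_force: 0.0
```

```bash
python3 - <<'E'
from h import *
o=arm.get_obs();print(o['time'],o['tcp_pos'],o['joints'])
print(rot(o['ee_rot']).as_matrix().round(3))
E
```

```text
7.325 [ 669.05459418 -173.69976092  335.14995942] [-0.30758908  0.57707423  0.89576718  0.00170545  1.63011549  1.56652787]
[[ 0.954 -0.299  0.037]
 [-0.298 -0.954 -0.01 ]
 [ 0.039 -0.002 -0.999]]
```

Emit:
{"name": "step_arm", "arguments": {"targets": [[[0, -15.4, -15, 10, 0], [0, -15.4, -15, 10, 0], [0, -15.4, -15, 10, 0], [0, -15.4, -15, 10, 0], [0, -15.4, -15, 14, 0], [0, -15.4, -15, 14, 0]]]}}

```text
time: 8.07
tcp_pos: [572.3, 14.0, 187.7]
ee_rot: [0.002, 0.988, -0.151, 0.017]
force: [-0.3, 0.8, 0.7]
finger_gap: 85.3
grasp_force: 0.0
```

```bash
python3 - <<'E'
from h import *
o=arm.get_obs();im=arm.snapshot("wrist");cv2.imwrite("pics/w3.png",im[...,::-1]);np.save("w3.npy",dict(o=o),allow_pickle=True)
print(o['time'],o['tcp_pos'],o['joints']);T=rot(o['ee_rot']).as_matrix();print(T.round(3))
# where would the predicted bar centre at z=122 project?
C=cam('wrist',o);f,cx,cy,p,A=C
for s in(-85,0,85):
  for w in(-7,7):
    q=np.array([543+.954*s+.3*w,22-.3*s+.954*w,122]);v=A.T@(q-p);print(s,w,cx+f*v[0]/-v[2],cy-f*v[1]/-v[2])
E
```

```text
8.075 [572.25391121  14.02605496 187.65719277] [-0.03604021  0.37053201  1.53169969 -0.00858218  1.20696137  1.84027448]
[[ 0.954 -0.298  0.032]
 [-0.298 -0.955 -0.009]
 [ 0.033 -0.001 -0.999]]
-85 -7 330.30651270154107 356.61332963620015
-85 7 312.2100793424197 356.5556739839478
0 -7 331.6618056199491 255.75529262006603
0 7 311.8267149669151 255.69012490245098
85 -7 333.3052035554411 133.45708862385976
85 7 311.36185412063094 133.38234801205806
```

View pics/w3.png

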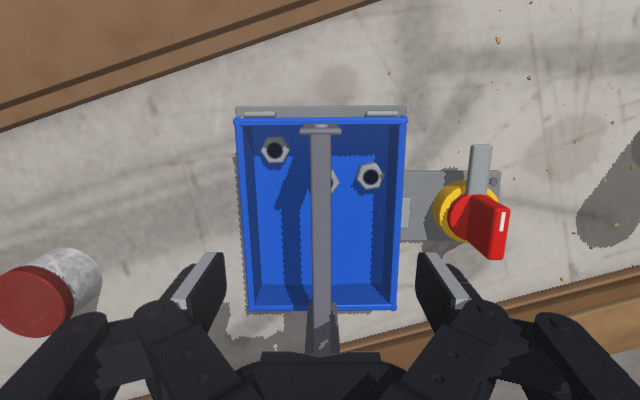

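The picture shows the bar at columns 311–331 with its far end at row about 132, where I predicted it. The lock bar points along +x, so it is free. Descending to grasp.

Emit:
{"name": "step_arm", "arguments": {"targets": [[[0, 0, 0, 5, 0], [0, 0, 0, 8, 0], [0, 0, 0, 9.6, 0], [0.5, 0, 0, 9.6, 0], [1, 0, 0, 9.6, 0], [1, 0, 0, 9.6, 0], [1, 0, 0, 9.6, 0], [1, 0, 0, 9.6, 0], [1, 0, 0, 9.6, 0]]]}}

```text
time: 9.25
tcp_pos: [576.8, 12.7, 93.7]
ee_rot: [0.002, 0.988, -0.151, 0.019]
force: [-2.1, -1.0, 5.8]
finger_gap: 12.8
grasp_force: 59.7
```

Emit:
{"name": "step_arm", "arguments": {"targets": [[[1, 0, 0, -1, 0], [1, 0, 0, -3, 0], [1, 0, 0, -6, 0], [1, 0, 0, -10, 0]]]}}

```text
time: 9.75
tcp_pos: [572.2, 13.8, 193.1]
ee_rot: [0.002, 0.988, -0.151, 0.017]
force: [0.2, -0.1, -3.8]
finger_gap: 13.3
grasp_force: 58.7
```

```bash
python3 - <<'E'
from h import *
o=arm.get_obs();im=arm.snapshot("side")
cv2.imwrite("pics/s1.png",cv2.resize(im[100:280,230:430],None,fx=3.5,fy=3.3)[...,::-1])
print(o['tcp_pos'],o['joints'],o['force'],o['ft_torque'],o['grasp_force'])
E
```

```text
[572.23819954  13.78520841 193.0897752 ] [-0.03649491  0.36509406  1.52594095 -0.00846676  1.21778122  1.84033067] [ 0.20593885 -0.1203389  -3.75809567] [-0.01651155 -0.08516365 -0.01178238] 58.69308292865753
```

View pics/s1.png

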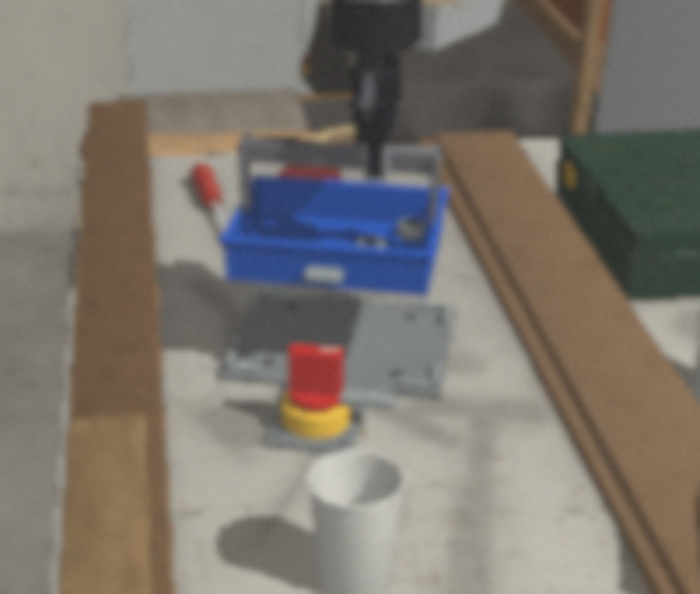

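Emit:
{"name": "step_arm", "arguments": {"targets": [[[1, 0, 0, -4, 0.08], [1, 0, 0, -9, 0.2], [1, 0, 0, -14, 0.32], [1, 0, 0, -19, 0.42], [1, 0, 0, -24, 0.45], [1, 0, 0, -28, 0.45]]]}}

```text
time: 10.55
tcp_pos: [562.7, 16.4, 474.6]
ee_rot: [-0.002, 0.93, -0.368, 0.018]
force: [0.4, 0.1, -4.7]
finger_gap: 13.1
grasp_force: 59.5
```

Emit:
{"name": "step_arm", "arguments": {"targets": [[[1, 2, -2, 0, 0], [1, 5, -5, 0, 0], [1, 8, -8, 0, 0], [1, 10.5, -10.5, 0, 0]]]}}

```text
time: 11.05
tcp_pos: [706.1, 20.9, 476.7]
ee_rot: [-0.002, 0.93, -0.368, 0.017]
force: [0.4, -0.2, -3.6]
finger_gap: 13.1
grasp_force: 59.6
```

Emit:
{"name": "step_arm", "arguments": {"targets": [[[1, 4.4, -4.4, 0, 0]]]}}

```text
time: 11.18
tcp_pos: [732.0, 21.7, 454.4]
ee_rot: [-0.006, 0.93, -0.368, 0.028]
force: [-3.0, -0.2, 4.3]
finger_gap: 12.9
grasp_force: 59.9
```

Emit:
{"name": "step_arm", "arguments": {"targets": [[[1, 4.4, -4.4, 0, 0]]]}}

```text
time: 11.3
tcp_pos: [753.8, 22.4, 429.3]
ee_rot: [-0.011, 0.929, -0.367, 0.039]
force: [0.3, -0.3, -4.2]
finger_gap: 13.3
grasp_force: 59.7
```

Emit:
{"name": "step_arm", "arguments": {"targets": [[[1, 4.4, -4.4, 0, 0]]]}}

```text
time: 11.42
tcp_pos: [772.9, 23.0, 411.8]
ee_rot: [-0.018, 0.929, -0.367, 0.054]
force: [-0.3, -0.1, -5.0]
finger_gap: 13.0
grasp_force: 59.7
```

```bash
cat > st.py <<'E'
from h import *
o=arm.get_obs();print(o['time'],o['tcp_pos'].round(1),o['joints'].round(3),o['force'].round(1),o['ft_torque'].round(2));T=rot(o['ee_rot']).as_matrix();print(T.round(3))
E
python3 st.py
```

```text
11.425 [772.9  23.  411.8] [-0.016  0.875  0.236 -0.006  1.917  2.305] [-0.3 -0.1 -5. ] [-0.09  0.07  0.02]
[[ 0.725 -0.68   0.113]
 [-0.683 -0.73  -0.007]
 [ 0.087 -0.072 -0.994]]
```

Emit:
{"name": "step_arm", "arguments": {"targets": [[[1, 4.4, -4.4, 0, 0]]]}}

```text
time: 11.55
tcp_pos: [790.5, 23.6, 394.7]
ee_rot: [-0.023, 0.928, -0.367, 0.068]
force: [0.1, -0.2, -3.7]
finger_gap: 12.9
grasp_force: 59.7
```

Emit:
{"name": "step_arm", "arguments": {"targets": [[[1, 4.4, -4.4, 0, 0]]]}}

```text
time: 11.68
tcp_pos: [806.6, 24.2, 379.6]
ee_rot: [-0.03, 0.927, -0.366, 0.082]
force: [-0.5, -0.1, -4.6]
finger_gap: 12.8
grasp_force: 59.7
```

Emit:
{"name": "step_arm", "arguments": {"targets": [[[1, 4.4, -4.4, 0, 0]]]}}

```text
time: 11.8
tcp_pos: [821.5, 24.7, 367.1]
ee_rot: [-0.036, 0.925, -0.365, 0.097]
force: [0.1, 0.2, -4.4]
finger_gap: 12.7
grasp_force: 59.7
```

Emit:
{"name": "step_arm", "arguments": {"targets": [[[1, 4.4, -4.4, 0, 0]]]}}

```text
time: 11.92
tcp_pos: [835.0, 25.2, 356.9]
ee_rot: [-0.042, 0.924, -0.365, 0.111]
force: [0.2, 0.2, -4.2]
finger_gap: 13.0
grasp_force: 59.7
```

Emit:
{"name": "step_arm", "arguments": {"targets": [[[1, 4.4, -4.4, 0, 0]]]}}

```text
time: 12.05
tcp_pos: [847.5, 25.7, 349.2]
ee_rot: [-0.049, 0.922, -0.364, 0.127]
force: [0.1, 0.0, -4.1]
finger_gap: 12.9
grasp_force: 59.7
```

```bash
python3 st.py
```

```text
12.05 [847.5  25.7 349.2] [-1.300e-02  9.660e-01  2.360e-01  1.000e-03  1.667e+00  2.310e+00] [ 0.1  0.  -4.1] [-0.08  0.29 -0.04]
[[ 0.703 -0.658  0.269]
 [-0.683 -0.731 -0.002]
 [ 0.198 -0.182 -0.963]]
```

Emit:
{"name": "step_arm", "arguments": {"targets": [[[1, -1.5, 1.5, -4, 0], [1, -3.5, 3.5, -9, 0], [1, -5.5, 5.5, -14, 0], [1, -7.5, 7.5, -19, 0], [1, -9.5, 9, -24, 0], [1, -11, 10.5, -28, 0], [1, -11, 10.5, -30, 0]]]}}

```text
time: 12.92
tcp_pos: [617.3, 24.9, 602.2]
ee_rot: [-0.05, 0.921, -0.364, 0.129]
force: [0.6, -0.4, -4.5]
finger_gap: 13.0
grasp_force: 59.8
```

Emit:
{"name": "step_arm", "arguments": {"targets": [[[1, 4.2, -3.9, -2.1, 0]]]}}

```text
time: 13.05
tcp_pos: [642.7, 24.4, 617.2]
ee_rot: [-0.051, 0.921, -0.363, 0.132]
force: [0.3, -0.1, -5.6]
finger_gap: 12.9
grasp_force: 59.9
```

Emit:
{"name": "step_arm", "arguments": {"targets": [[[1, 4.2, -3.9, -2.1, 0]]]}}

```text
time: 13.18
tcp_pos: [663.4, 22.9, 616.6]
ee_rot: [-0.055, 0.919, -0.363, 0.141]
force: [13.8, -4.4, 18.5]
finger_gap: 13.1
grasp_force: 60.8
```

Emit:
{"name": "step_arm", "arguments": {"targets": [[[1, 4.2, -3.9, -2.1, 0]]]}}

```text
time: 13.3
tcp_pos: [677.1, 21.3, 611.1]
ee_rot: [-0.06, 0.918, -0.362, 0.153]
force: [0.6, -0.2, -4.2]
finger_gap: 12.7
grasp_force: 60.6
```

Emit:
{"name": "step_arm", "arguments": {"targets": [[[1, 4.2, -3.9, -2.1, 0]]]}}

```text
time: 13.42
tcp_pos: [685.3, 19.9, 616.4]
ee_rot: [-0.068, 0.914, -0.361, 0.172]
force: [0.2, -0.4, -3.9]
finger_gap: 12.9
grasp_force: 60.6
```

```bash
python3 st.py; python3 -c "
from h import *
print(ray(cam('top'),[[300,45],[300,110],[300,252]],0))"
```

```text
13.425 [685.3  19.9 616.4] [-0.028  0.595  0.235  0.011  1.94   2.3  ] [ 0.2 -0.4 -3.9] [-0.02  0.33  0.09]
[[ 0.681 -0.636  0.364]
 [-0.683 -0.731  0.   ]
 [ 0.265 -0.248 -0.932]]
[[1047.30625331   -6.39750076    0.        ]
 [ 823.51192986  -12.80582103    0.        ]
 [ 374.36639007  -25.66704301    0.        ]]
```

Emit:
{"name": "step_arm", "arguments": {"targets": [[[1, 4.2, -4.0, -1.8, 0]]]}}

```text
time: 13.55
tcp_pos: [695.6, 19.3, 616.5]
ee_rot: [-0.074, 0.911, -0.359, 0.186]
force: [-0.3, 0.2, -4.7]
finger_gap: 13.1
grasp_force: 60.6
```

Emit:
{"name": "step_arm", "arguments": {"targets": [[[1, 4.2, -4.0, -1.8, 0]]]}}

```text
time: 13.68
tcp_pos: [705.3, 18.7, 616.5]
ee_rot: [-0.08, 0.908, -0.358, 0.2]
force: [0.1, -0.9, -5.0]
finger_gap: 12.5
grasp_force: 60.6
```

Emit:
{"name": "step_arm", "arguments": {"targets": [[[1, 4.2, -4.0, -1.8, 0]]]}}

```text
time: 13.8
tcp_pos: [713.6, 18.1, 618.2]
ee_rot: [-0.086, 0.905, -0.357, 0.214]
force: [-0.9, 0.7, -3.9]
finger_gap: 12.8
grasp_force: 60.6
```

Emit:
{"name": "step_arm", "arguments": {"targets": [[[1, 4.2, -4.0, -1.8, 0]]]}}

```text
time: 13.92
tcp_pos: [720.5, 17.6, 621.8]
ee_rot: [-0.092, 0.902, -0.355, 0.228]
force: [0.0, 1.1, -5.6]
finger_gap: 13.1
grasp_force: 60.7
```

Emit:
{"name": "step_arm", "arguments": {"targets": [[[1, 4.2, -4.0, -1.8, 0]]]}}

```text
time: 14.05
tcp_pos: [726.0, 17.1, 627.0]
ee_rot: [-0.098, 0.898, -0.354, 0.242]
force: [-0.2, -0.1, -5.0]
finger_gap: 13.0
grasp_force: 60.7
```

Emit:
{"name": "step_arm", "arguments": {"targets": [[[1, 4.2, -4.0, -1.8, 0]]]}}

```text
time: 14.18
tcp_pos: [730.3, 16.6, 633.7]
ee_rot: [-0.104, 0.894, -0.352, 0.257]
force: [0.4, 0.3, -4.6]
finger_gap: 13.0
grasp_force: 60.7
```

Emit:
{"name": "step_arm", "arguments": {"targets": [[[1, 0, 0, 0, 0], [1, 0, 0, 0, 0]]]}}

```text
time: 14.42
tcp_pos: [729.9, 16.7, 633.2]
ee_rot: [-0.103, 0.894, -0.352, 0.256]
force: [-0.4, -0.7, -4.0]
finger_gap: 13.0
grasp_force: 60.7
```

```bash
python3 st.py;python3 -c "
from h import *
im=arm.snapshot('side');cv2.imwrite('pics/s2.png',im[...,::-1])
im=arm.snapshot('top');cv2.imwrite('pics/t2.png',im[...,::-1])
im=arm.snapshot('wrist');cv2.imwrite('pics/w4.png',im[...,::-1])"
```

```text
14.425 [729.9  16.7 633.2] [-0.035  0.601  0.236  0.023  1.747  2.297] [-0.4 -0.7 -4. ] [-0.16  0.67 -0.02]
[[ 0.621 -0.578  0.53 ]
 [-0.683 -0.73   0.005]
 [ 0.384 -0.365 -0.848]]
```

View pics/w4.png

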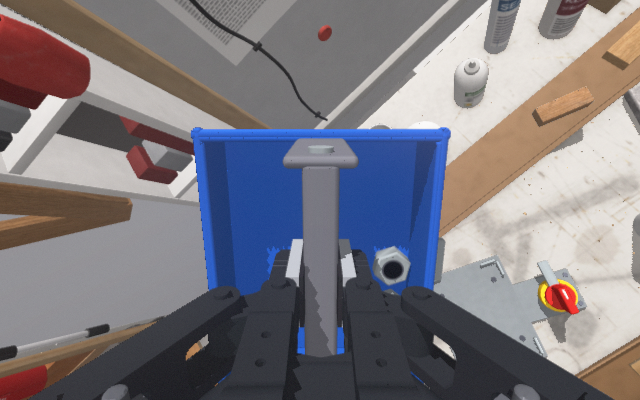

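The wrist view shows one nut at (392,266) by the right wall, still sliding or on its way; the other two are hidden behind the gripper. I'll tip a little more and let it settle.

Emit:
{"name": "step_arm", "arguments": {"targets": [[[1, 4.2, -4.0, -1.5, 0]]]}}

```text
time: 14.7
tcp_pos: [735.5, 16.2, 638.9]
ee_rot: [-0.109, 0.89, -0.351, 0.271]
force: [0.4, -0.5, -4.7]
finger_gap: 13.0
grasp_force: 60.7
```

Emit:
{"name": "step_arm", "arguments": {"targets": [[[1, 4.2, -4.0, -1.5, 0]]]}}

```text
time: 14.82
tcp_pos: [739.4, 15.7, 646.4]
ee_rot: [-0.116, 0.885, -0.349, 0.285]
force: [-0.7, 0.4, -4.8]
finger_gap: 13.0
grasp_force: 60.7
```

Emit:
{"name": "step_arm", "arguments": {"targets": [[[1, 4.2, -4.0, -1.5, 0]]]}}

```text
time: 14.95
tcp_pos: [742.0, 15.3, 654.9]
ee_rot: [-0.122, 0.88, -0.347, 0.3]
force: [0.4, -0.6, -4.5]
finger_gap: 13.1
grasp_force: 60.7
```

Emit:
{"name": "step_arm", "arguments": {"targets": [[[1, 4.2, -4.0, -1.5, 0]]]}}

```text
time: 15.08
tcp_pos: [743.4, 14.9, 664.4]
ee_rot: [-0.128, 0.875, -0.345, 0.314]
force: [0.2, -0.4, -5.0]
finger_gap: 13.1
grasp_force: 60.7
```

Emit:
{"name": "step_arm", "arguments": {"targets": [[[1, 0, 0, 0, 0], [1, 0, 0, 0, 0], [1, 0, 0, 0, 0], [1, 0, 0, 0, 0], [1, 0, 0, 0, 0], [1, 0, 0, 0, 0], [1, 0, 0, 0, 0], [1, 0, 0, 0, 0]]]}}

```text
time: 16.08
tcp_pos: [743.3, 14.9, 663.7]
ee_rot: [-0.127, 0.876, -0.345, 0.313]
force: [0.4, -0.1, -5.1]
finger_gap: 13.3
grasp_force: 60.7
```

```bash
python3 st.py;python3 -c "
from h import *
I=[arm.snapshot(n) for n in('top','side','wrist')]
for n,i in zip('tsw',I): cv2.imwrite(f'pics/{n}5.png',i[...,::-1])
b=hsv(I[0],(105,130,50),(128,255,255));print('top blue',[cv2.boundingRect(x) for x in blobs(b,100)])
b=hsv(I[1],(105,130,50),(128,255,255));print('side blue',[cv2.boundingRect(x) for x in blobs(b,100)])
w4=cv2.imread('pics/w4.png').astype(int);d=np.abs(I[2][...,::-1].astype(int)-w4).sum(2)[200:330,360:430];print('nut region change',(d>60).mean())
print(cv2.cvtColor(I[2],cv2.COLOR_RGB2HSV)[200:340:12,392])"
```

```text
16.075 [743.3  14.9 663.7] [-0.04   0.581  0.236  0.032  1.637  2.295] [ 0.4 -0.1 -5.1] [-0.13  0.89 -0.05]
[[ 0.566 -0.525  0.636]
 [-0.684 -0.73   0.007]
 [ 0.46  -0.439 -0.772]]
top blue [(223, 57, 48, 30), (294, 0, 30, 34)]
side blue [(372, 0, 70, 37), (448, 378, 16, 22)]
nut region change 0.14186813186813188
[[110 195 154]
 [111 191 156]
 [110 200 154]
 [110 197 154]
 [110 195 153]
 [103  17 105]
 [120  61  46]
 [123  80  32]
 [112  39  72]
 [116  30  69]
 [120  32  71]
 [113  35  66]]
```

```bash
python3 -c "
from h import *
c=arm.get_calibration('wrist');f=200/np.tan(np.radians(c['fov_y']/2));M=c['mount']
def pr(q):
    v=M[:3,:3].T@(np.array(q)-M[:3,3]);return (c['cx']+f*v[0]/-v[2],c['cy']-f*v[1]/-v[2])
def fl(u,v,z):
    d=M[:3,:3]@np.array([(u-c['cx'])/f,-(v-c['cy'])/f,-1]);return M[:3,3]+d*(z-M[2,3])/d[2]
print('far end bar top', pr([55,0,8-19-0+0]), 'corner',pr([-116,66,80]),'far right floor',pr([56,66,80]),'far right rim',pr([60,70,39]))
print('nut4',fl(392,266,67))
I=cv2.imread('pics/w5.png')
cv2.imwrite('pics/w5c.png',np.hstack([cv2.resize(I[180:400,330:480],None,fx=2.7,fy=2.7),cv2.resize(cv2.imread('pics/w4.png')[180:400,330:480],None,fx=2.7,fy=2.7)])[:600,:800])
"
```

```text
far end bar top (np.float64(320.5049823753539), np.float64(147.21354230258711)) corner (np.float64(400.230195335484), np.float64(338.1889233444337)) far right floor (np.float64(418.87869593506554), np.float64(125.66448308878508)) far right rim (np.float64(448.63543357170465), np.float64(124.59147968188907))
nut4 [-42.0984877   51.63892758  67.        ]
```

View pics/w5c.png

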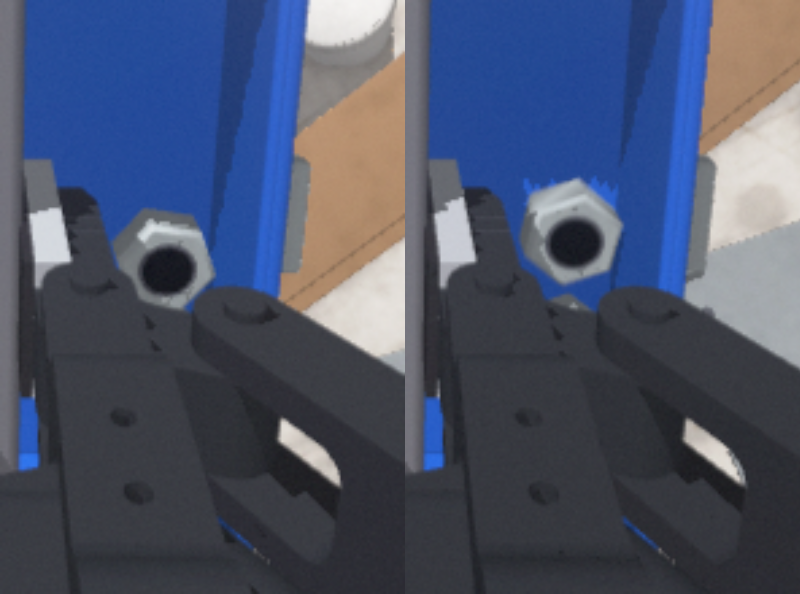

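The nuts have settled in a row along the right wall, and the third is about 65 mm from the corner. They should be packed tighter, so I'll swing the fall line towards the near wall and back.

Emit:
{"name": "step_arm", "arguments": {"targets": [[[1, 0, 0, 0, -0.17], [1, 0, 0, 0, -0.34], [1, 0, 0, 0, -0.51], [1, 0, 0, 0, -0.68], [1, 0, 0, 0, -0.85], [1, 0, 0, 0, -1.0], [1, 0, 0, 0, -1.0], [1, 0, 0, 0, -1.0], [1, 0, 0, 0, -1.0]]]}}

```text
time: 17.35
tcp_pos: [743.3, 15.0, 663.7]
ee_rot: [0.038, 0.934, 0.116, 0.336]
force: [-0.4, 0.2, -4.3]
finger_gap: 12.7
grasp_force: 60.7
```

```bash
cat > nut.py <<'E'
from h import *
# visible nut pixels: greyish inside blue-floor window of wrist image
im=arm.snapshot('wrist');w=im[180:300,365:425];H=cv2.cvtColor(w,cv2.COLOR_RGB2HSV)
m=((H[...,1]<70)&(H[...,2]>80)).astype(np.uint8)*255
print('nut',[(cv2.boundingRect(b),cv2.contourArea(b)) for b in blobs(m,10)],'(window off 365,180)')
w=im[230:300,210:275];H=cv2.cvtColor(w,cv2.COLOR_RGB2HSV);m=((H[...,1]<70)&(H[...,2]>80)).astype(np.uint8)*255
print('left',[(cv2.boundingRect(b),cv2.contourArea(b)) for b in blobs(m,10)])
E
python3 st.py;python3 nut.py
```

```text
17.35 [743.3  15.  663.7] [-0.04   0.581  0.236  0.032  1.637  1.297] [-0.4  0.2 -4.3] [0.03 0.81 0.03]
[[ 0.748  0.192  0.636]
 [ 0.243 -0.97   0.007]
 [ 0.618  0.149 -0.772]]
nut [((5, 78, 39, 38), 921.0)] (window off 365,180)
left []
```

Emit:
{"name": "step_arm", "arguments": {"targets": [[[1, 0, 0, 0, -0.17], [1, 0, 0, 0, -0.3], [1, 0, 0, 0, -0.3], [1, 0, 0, 0, -0.3]]]}}

```text
time: 17.9
tcp_pos: [743.4, 15.0, 663.7]
ee_rot: [0.088, 0.906, 0.254, 0.326]
force: [0.3, -1.2, -4.1]
finger_gap: 12.8
grasp_force: 60.8
```

```bash
python3 nut.py
```

```text
nut [] (window off 365,180)
left []
```

Emit:
{"name": "step_arm", "arguments": {"targets": [[[1, 0, 0, 0, 0.18], [1, 0, 0, 0, 0.36], [1, 0, 0, 0, 0.54], [1, 0, 0, 0, 0.72], [1, 0, 0, 0, 0.9], [1, 0, 0, 0, 1.08], [1, 0, 0, 0, 1.25], [1, 0, 0, 0, 1.25], [1, 0, 0, 0, 1.25], [1, 0, 0, 0, 1.25], [1, 0, 0, 0, 1.25], [1, 0, 0, 0, 1.25]]]}}

```text
time: 19.45
tcp_pos: [743.4, 14.9, 663.7]
ee_rot: [-0.119, 0.884, -0.323, 0.316]
force: [0.6, 0.9, -5.0]
finger_gap: 13.2
grasp_force: 60.7
```

```bash
python3 nut.py; python3 st.py
```

```text
nut [] (window off 365,180)
left []
19.5 [743.3  15.  663.7] [-0.04   0.581  0.236  0.032  1.637  2.245] [-0.6 -0.6 -5.3] [-0.12  0.83  0.01]
[[ 0.592 -0.495  0.636]
 [-0.646 -0.763  0.007]
 [ 0.482 -0.415 -0.772]]
```

Emit:
{"name": "step_arm", "arguments": {"targets": [[[1, -1.1, 0.9, 0.1, 0], [1, -3.2, 2.7, 0.4, 0], [1, -6.5, 5.5, 0.8, 0], [1, -10.8, 9.1, 1.3, 0], [1, -15, 12.7, 1.9, 0], [1, -18.3, 15.5, 2.3, 0], [1, -20.5, 17.3, 2.6, 0], [1, -21.5, 18.2, 2.7, 0], [1, -21.5, 18.2, 2.7, 0], [1, -21.5, 18.2, 2.7, 0]]]}}

```text
time: 20.75
tcp_pos: [543.4, 15.2, 464.4]
ee_rot: [-0.119, 0.884, -0.323, 0.316]
force: [1.1, 0.3, -5.1]
finger_gap: 13.2
grasp_force: 60.7
```

```bash
python3 st.py; python3 nut.py; cat > tv.py <<'E'
from h import *
o=arm.get_obs();T=rot(o['ee_rot']).as_matrix()
for n in('top','side'):
    C=cam(n);f,cx,cy,p,A=C
    im=arm.snapshot(n);cv2.imwrite(f'pics/{n}6.png',im[...,::-1])
    def pr(q):
        v=A.T@(np.array(o['tcp_pos'])+T@np.array(q,float)-p);return np.array([cx+f*v[0]/-v[2],cy-f*v[1]/-v[2]]).round().astype(int)
    print(n,'corner',pr([-116,66,80]),'rims',[pr(q).tolist() for q in([-120,70,39],[-120,-70,39],[60,70,39],[60,-70,39])])
    H=cv2.cvtColor(im,cv2.COLOR_RGB2HSV)
    # rectify the tote floor: sample at plane of nut tops, 4 mm grid, tote axes (rows: x from near, cols: y right->left)
    for x in range(-116,20,6):
        s=''
        for y in range(66,-67,-6):
            u,v=pr([x,y,67])
            if not(0<=u<640 and 0<=v<400): s+='?';continue
            h,sa,va=H[v,u].astype(int)
            s+='.' if sa>110 and 100<h<130 else 'g' if 30<h<75 and sa>40 else '#' if va>90 else 'k'
        if n=='top':print(x+116,s)
E
python3 tv.py
```

```text
20.75 [543.4  15.2 464.4] [-0.06  -0.149  1.601  0.053  1.002  2.199] [ 1.1  0.3 -5.1] [-0.1   0.85  0.04]
[[ 0.591 -0.495  0.637]
 [-0.646 -0.763  0.007]
 [ 0.482 -0.415 -0.771]]
nut [] (window off 365,180)
left []
top corner [267 197] rims [[265, 209], [211, 171], [320, 152], [264, 107]]
0 kkk##kkkkkgkk#.........
6 kk##kkkkkkkkk#.........
12 ##kkkkkkkkkkk#.........
18 kkkkkkkkkkkkk#..kk.....
24 kkkkkkkkkkkkkkkkkk.....
30 kkkkkkkkkkkkkkkkkk.....
36 kkkkkkkkkkkkkkkkkk.....
42 kkkkkkkkkkk..kkkkk.....
48 kkkkkkkkkkk.kkkkkk.....
54 kkkkkkkkkkkkkkkkk......
60 kkkkkkkkkkkkkkkk.......
66 kkkkkkkkkkkkkkk........
72 k..kkkkkkkkkkk.........
78 ....k#kkk#kk...........
84 .....#kkk##k...........
90 ......kkkk#k...........
96 ......kkkk#............
102 ......kkkk.............
108 ......kkkk.............
114 .......kkk.............
120 .......kkk.............
126 ......kkkk.............
132 .....######............
side corner [310 111] rims [[300, 102], [319, 72], [344, 80], [363, 48]]
```

```bash
python3 - <<'E'
from h import *
o=arm.get_obs();T=rot(o['ee_rot']).as_matrix()
C=cam('top');f,cx,cy,p,A=C;im=cv2.imread('pics/top6.png')[...,::-1]
def pr(q):
    v=A.T@(np.array(o['tcp_pos'])+T@np.array(q,float)-p);return np.array([cx+f*v[0]/-v[2],cy-f*v[1]/-v[2]]).round(1)
for z in(80,39,0,-30):print('post',z,pr([-115,0,z]))
for y in(53,27,1):print('nut row',y,pr([-103,y,67]))
print('nut row x',pr([-77,53,67]),'corner',pr([-116,66,67]))
H=cv2.cvtColor(im,cv2.COLOR_RGB2HSV)
for v in range(165,215):
    print(v,''.join('.' if s>110 and 100<h<130 else 'g' if 30<h<75 and s>40 else str(min(9,va//26)) for h,s,va in H[v,205:290].astype(int)))
E
```

```text
post 80 [243.3 179.8]
post 39 [240.1 189. ]
post 0 [236.7 198.6]
post -30 [233.9 206.5]
nut row 53 [265.1 193. ]
nut row 27 [255.6 186.2]
nut row 1 [245.9 179.2]
nut row x [272.4 185.3] corner [266.2 200.1]
165 5556666655...................2122222222222221g00000g010000111111122333223433.........
166 555566555....................1122222222222221100000000110g001111122222223543.........
167 65666655....................11112222222333321g001.1.g00000011111223222224553.........
168 66666655.....................11112222223332221......101000111111122222124553.........
169 6666655......................11g11222222333211......110000111111122211123532.........
170 666655............................222222223221......111011011111122211122222.........
171 66655...............................2222222111111111111110111111122110111111.........
172 6555.................................222211111111111111111111111111100011111.........
173 555..................................322211111111111111111111111110001011111.........
174 655.................................44322111111111111111101111111110000111111..
[... 2906 characters left out ...]
555555654322222211112gg2222gg2g22ggg2g2g22g23g3g3g3g2gg111111111122g11
208 7777777765g33g33333g4565543222211g2gg2ggggg2gggg2gggg2gg2ggg2g2gg3gg32211111111123211
209 777777765433g23gg322335665433221ggggggg22ggggg22g2gg2222gg2gg2g2gggg3g2g1111111234432
210 777777764gg3gggggggg22455543g2gg2g2g2g2g2g2gg2gggggggg222gg2g2gggg3gggg21111111235544
211 7777776543g333ggg32gggg3433g223332gg22g2gg22g22gg222gg2ggg2ggggg2ggg23g2gg11111234554
212 7777775g33gg3g33g3ggg2gg3g3gg3gg3gg2ggg22ggggg2ggg22222g22ggggg2g2gg22g22111101234444
213 77776643ggg3ggg33ggggggg3ggggggggg3g3g2gggg22ggggg232gggggg2g2g22g222g2ggg1g1112333gg
214 777765433gg3ggggg22g2ggggggg333gggggg3gg33g3ggg3g3g22g32g22gg223g22gg2g3ggg221g2gg2gg
```

Top-image pixels show a nut edge at about (239,180), which fits the third nut of a row along the near wall. That is still about 65 mm from the corner. I'll move to an azimuth with room on joint 6, then use a short mirrored turn pulse to make an L-shaped cluster.

Emit:
{"name": "step_arm", "arguments": {"targets": [[[1, 0.5, 0.9, -0.2, 0], [1, 1.6, 3.2, -0.8, 0], [1, 3.5, 7.2, -1.7, 0], [1, 6, 12.2, -2.9, 0], [1, 8.5, 17.4, -4.1, 0], [1, 10.9, 22.3, -5.2, 0], [1, 12.8, 26.1, -6.1, 0], [1, 13.8, 28.1, -6.6, 0], [1, 14.2, 29, -6.8, 0], [1, 14.2, 29, -6.8, 0]]]}}

```text
time: 22.15
tcp_pos: [440.1, -298.6, 464.3]
ee_rot: [-0.119, 0.884, -0.323, 0.316]
force: [0.5, -0.2, -4.4]
finger_gap: 13.2
grasp_force: 60.7
```

```bash
python3 st.py; sed -i "s/'k'/'k'/" tv.py; python3 tv.py; python3 nut.py
```

```text
22.15 [ 440.1 -298.6  464.3] [-0.901 -0.088  1.547  0.555  1.265  1.315] [ 0.5 -0.2 -4.4] [-0.05  0.86  0.01]
[[ 0.591 -0.496  0.636]
 [-0.647 -0.763  0.006]
 [ 0.482 -0.415 -0.772]]
top corner [406 246] rims [[410, 260], [363, 225], [478, 207], [432, 165]]
0 kkkkkkkk#kkkk#.........
6 kkkkkkkk##kkg##........
12 kkkkkkk########........
18 kkkkk.k###.###.........
24 kkk....................
30 kkk....................
36 kkk....................
42 kkk....................
48 kkk....................
54 kkk....................
60 kkk....................
66 kkk....................
72 kkk....................
78 kkk....................
84 kkkkk..................
90 kkkkk..................
96 kkkkk..................
102 k###k..................
108 kkk##..................
114 kkkk...................
120 kkk....................
126 kkk....................
132 kkk....................
side corner [279 157] rims [[264, 146], [292, 104], [320, 125], [347, 77]]
nut [] (window off 365,180)
left []
```

Emit:
{"name": "step_arm", "arguments": {"targets": [[[1, 0, 1, -0.5, 0.17], [1, 0, 3.5, -1.9, 0.34], [1, 0, 7, -3.7, 0.51], [1, 0, 10.5, -5.6, 0.68], [1, 0, 13.5, -7.2, 0.85], [1, 0, 15.1, -8, 1.0], [1, 0, 15.6, -8.3, 1.05], [1, 0, 15.6, -8.3, 1.05]]]}}

```text
time: 23.3
tcp_pos: [310.3, -417.7, 463.8]
ee_rot: [0.261, -0.604, 0.722, -0.214]
force: [0.5, -0.0, -4.3]
finger_gap: 12.9
grasp_force: 60.7
```

```bash
python3 st.py; python3 tv.py|grep -v side
```

```text
23.3 [ 310.3 -417.7  463.8] [-1.299 -0.009  1.472  0.664  1.49   2.03 ] [ 0.5 -0.  -4.3] [-0.29  1.01 -0.02]
[[-0.135 -0.76   0.636]
 [-0.984  0.18   0.006]
 [-0.119 -0.624 -0.772]]
top corner [421 277] rims [[423, 292], [450, 236], [508, 305], [542, 252]]
0 .......................
6 .......................
12 ...#.kkkk#.............
18 .#kkkkkk#kk.kk.........
24 ..kkkkk#..kkk..........
30 .kkkkk#................
36 kkkk#..................
42 kkk#...................
48 kk#....................
54 #......................
60 #......................
66 ##.....................
72 #......................
78 ##.....................
84 #......................
90 #......................
96 ##.....................
102 #......................
108 ##.....................
114 #......................
120 ##.....................
126 ##.....................
132 ##.....................
```

```bash
cat > fm.py <<'E'
from h import *
o=arm.get_obs();T=rot(o['ee_rot']).as_matrix();C=cam('top');f,cx,cy,p,A=C
im=arm.snapshot('top');H=cv2.cvtColor(im,cv2.COLOR_RGB2HSV)
def pr(q):
    v=A.T@(np.array(o['tcp_pos'])+T@np.array(q,float)-p);return np.array([cx+f*v[0]/-v[2],cy-f*v[1]/-v[2]]).round(1)
print('bar',[pr([x,0,z]).tolist() for x in(-115,0) for z in(-30,0)],'nutrow',[pr([-103,y,67]).tolist() for y in(53,27,1)],'xrow',[pr([x,53,67]).tolist() for x in(-77,-51)],'corner',pr([-116,66,67]))
cs=np.array([pr([x,y,67]) for x,y in((-120,70),(-20,70),(-120,-40),(-20,-40))]);a=cs.min(0).astype(int)-3;b=cs.max(0).astype(int)+3
print('u0',a[0])
for v in range(a[1],b[1]): print(v,''.join('.' if s>110 and 100<h<130 else str(min(9,va//26)) for h,s,va in H[v,a[0]:b[0]].astype(int)))
E
python3 fm.py
```

```text
bar [[448.7, 292.3], [443.9, 280.2], [510.3, 301.8], [503.3, 289.5]] nutrow [[430.9, 277.2], [435.4, 267.5], [440.0, 257.5]] xrow [[443.1, 279.1], [455.2, 281.0]] corner [422.6 280.9]
u0 417
236 77777777777777643.........................................................
237 77777777777777653.........................................................
238 77777777777777653.........................................................
239 77777666666777643.........................................................
240 7777777776676654..........................................................
241 7777776766676643..........................................................
242 777777777767654...........................................................
243 777777777676653...........................................................
244 77777777776664............................................................
245 77777777776654............................................................
246 77777777777643............................................................
247 6777777776654.......................
[... 2814 characters left out ...]
...............21111111234..........................................
284 43....................11111112344454445...................................
285 543...................11112212233444444444444.............................
286 543...................21122221234444444444444444444455....................
287 443...................211233212334444444444444444444444444444.............
288 4433...................21222212234444444444444444444444444444444443333333.
289 5433....................12222112334444444444444444444444444444444443444443
290 5443....................22221122344444444444444444444444444444444444444444
291 443.....................21221122334344444444444444444444444444444444444444
```

Emit:
{"name": "step_arm", "arguments": {"targets": [[[1, 0, 0, 0, 0.17], [1, 0, 0, 0, 0.34], [1, 0, 0, 0, 0.34]]]}}

```text
time: 23.82
tcp_pos: [310.4, -417.5, 463.8]
ee_rot: [0.294, -0.473, 0.814, -0.167]
force: [0.9, -0.6, -3.9]
finger_gap: 12.9
grasp_force: 60.8
```

```bash
python3 fm.py; python3 nut.py; python3 st.py
```

```text
bar [[460.8, 276.6], [455.4, 264.8], [510.4, 301.9], [503.4, 289.6]] nutrow [[431.8, 262.3], [440.4, 253.4], [449.2, 244.3]] xrow [[442.0, 267.5], [452.0, 272.6]] corner [422.4 264.1]
u0 416
222 77777777777777777777777765456776432...................................6666665444556
223 777777777777777777777776545677642.......................................66543222334
224 77777777777777777777776545677642..........................................54.111122
225 7777777777777777777776544677753.................................................111
226 7777777777777777777665435688752..................................................11
227 7777777777777777777654335777643....................................................
228 777777777777777777654333577753.....................................................
229 77777777777777777654332357753......................................................
230 7777777777777777654433334553.......................................................
231 777777777777777765434333333........................................................
232 7777777777777777654343332
[... 4330 characters left out ...]
...332222222333344444444444444..........
282 55555555555555554434............................332222222333344444444444443........
283 555554544444444444433.............................322222222333334444444444443......
284 555554444444444444444444............................332222222333334444444444433....
285 55555555555555555555555445............................332222222233344444444444333..
286 5555555555565666666666565545............................332222222333334444444444433
nut [] (window off 365,180)
left []
23.925 [ 310.3 -417.6  463.7] [-1.299 -0.009  1.472  0.664  1.491  2.366] [-0.2  1.5 -4.2] [-0.14  1.28  0.13]
[[-0.378 -0.673  0.636]
 [-0.869  0.494  0.007]
 [-0.319 -0.55  -0.772]]
```

Emit:
{"name": "step_arm", "arguments": {"targets": [[[1, 0, 0, 0, -0.16], [1, 0, 0, 0, -0.32], [1, 0, 0, 0, -0.44], [1, 0, 0, 0, -0.56], [1, 0, 0, 0, -0.72], [1, 0, 0, 0, -0.88], [1, 0, 0, 0, -1.04], [1, 0, 0, 0, -1.2], [1, 0, 0, 0, -1.3], [1, 0, 0, 0, -1.3], [1, 0, 0, 0, -1.3], [1, 0, 0, 0, -1.3]]]}}

```text
time: 25.42
tcp_pos: [310.1, -417.9, 463.6]
ee_rot: [-0.133, 0.869, -0.363, 0.31]
force: [-0.0, 0.1, -4.0]
finger_gap: 13.2
grasp_force: 60.7
```

```bash
python3 fm.py; python3 nut.py; python3 st.py
```

```text
bar [[455.2, 332.6], [450.5, 319.9], [510.5, 302.1], [503.6, 289.8]] nutrow [[460.1, 305.0], [453.2, 298.6], [446.2, 291.9]] xrow [[470.7, 298.9], [481.5, 292.7]] corner [458.2 311.2]
u0 425
256 56666666656666666554.........................................................
257 5555555555555555444..........................................................
258 44444444444444443............................................................
259 4444444444444333.............................................................
260 44434444444433...............................................................
261 4444444444334................................................................
262 55544444433..................................................................
263 5555555434...................................................................
264 555555434....................................................................
265 5555444......................................................................
266 555444.......................................................................
267 544
[... 3580 characters left out ...]
22222111112222121100
311 4554445455545443333344.......22222.3...........322222222222222111222222222100
312 44455445444444433333345......................22222222222222222122222122232210
313 45444544455444443333444....................2222222222222222212211221223334310
314 44444444444444444333444...................22222222222211111112222222224444421
315 454444444454444443333344................2222222222221111111212122222334455431
nut [((8, 56, 38, 37), 954.0), ((19, 109, 15, 7), 32.5)] (window off 365,180)
left []
25.525 [ 310.1 -417.9  463.7] [-1.3   -0.009  1.472  0.664  1.491  1.071] [-1.4 -0.7 -4.3] [-0.06  0.81  0.  ]
[[ 0.545 -0.547  0.636]
 [-0.713 -0.702  0.007]
 [ 0.442 -0.457 -0.772]]
```

Two nuts are now in the corner, at (457,308) and (469,301). The third is on the right wall with a gap, at (494,285). I'll swing the fall line so it drops past them to the near wall.

Emit:
{"name": "step_arm", "arguments": {"targets": [[[1, 0, 0, 0, -0.18], [1, 0, 0, 0, -0.36], [1, 0, 0, 0, -0.54], [1, 0, 0, 0, -0.72], [1, 0, 0, 0, -0.9], [1, 0, 0, 0, -1.08], [1, 0, 0, 0, -1.1], [1, 0, 0, 0, -1.1]]]}}

```text
time: 26.52
tcp_pos: [310.1, -417.9, 463.6]
ee_rot: [0.048, 0.93, 0.143, 0.334]
force: [-0.3, -0.3, -5.0]
finger_gap: 13.1
grasp_force: 60.7
```

```bash
python3 fm.py; python3 nut.py; python3 st.py
```

```text
bar [[512.8, 343.8], [506.3, 331.0], [510.5, 302.1], [503.6, 289.8]] nutrow [[518.8, 296.4], [506.0, 298.9], [493.3, 301.4]] xrow [[518.4, 287.6], [518.1, 278.4]] corner [525.3 299.5]
u0 467
262 ......................233333333333333333.......................
263 ......................2233333333333333333......................
264 .......................223333333333333333......................
265 ........................233333333333333333.....................
266 ........................2233333333333333333....................
267 .........................233333333333333333....................
268 ..........................233333333333333333...................
269 ..........................2233333333333333333..................
270 ...........................233333333333333333..................
271 ...........................2333333333333333333.................
272 ............................2333333334343333333................
273 ............................223333333344443333322222...........
274 .............................23333333444544333332222223........
275 .....................
[... 2099 characters left out ...]
.....................010011111111221.00000111111110
307 .................................1001111111122221.0000011101111
308 .................................000111111111122...0..011111111
309 ................................1000101111111122....10000011111
310 ............................11111000001111111122.....1000111101
311 ...........................10111110001111111112.......000001111
312 ...........................10111110001011111112.......100000110
nut [((6, 77, 36, 38), 541.0)] (window off 365,180)
left []
26.625 [ 310.1 -417.9  463.6] [-1.3   -0.009  1.472  0.664  1.491 -0.027] [ 0.5 -0.4 -4.6] [0.08 0.82 0.  ]
[[ 0.735  0.236  0.636]
 [ 0.3   -0.954  0.007]
 [ 0.608  0.186 -0.772]]
```

Emit:
{"name": "step_arm", "arguments": {"targets": [[[1, 0, 0, 0, -0.15], [1, 0, 0, 0, -0.15]]]}}

```text
time: 26.88
tcp_pos: [310.1, -417.9, 463.7]
ee_rot: [0.073, 0.917, 0.213, 0.33]
force: [0.0, -0.3, -4.5]
finger_gap: 12.9
grasp_force: 60.8
```

```bash
python3 fm.py|cut -c1-75; python3 nut.py
```

```text
bar [[522.2, 341.6], [515.3, 328.9], [510.5, 302.1], [503.6, 289.8]] nutrow
u0 469
258 ...............4333333333333333................................556556
259 ..............33333333333333333................................544555
260 ..............233333333333333333................................54454
261 ..............2233333333333333333................................5454
262 ...............233333333333333333................................5444
263 ...............3233333333333333333...............................4444
264 ................233333333333333333...............................4444
265 .................223333333333333333...............................444
266 .................2233333333333333333..............................444
267 ..................223333333333333333..............................444
268 ..................2233333233333333333.............................444
269 ...................2233333333333333333.............................44
270 ....................2333333333333333333............................44
271 ....................2233333333333333333....2222....
[... 2412 characters left out ...]
.........000123432112222110000011011100000001101
305 ..............................100112222112222111000011111100001001011
306 ...............................10011111112121211000111111010000000000
307 ................................1001110111221222..0011111110000000000
308 ................................101111111122122....000111111000000.00
309 ................................0000011111222223....00001001110000000
310 ................................0011110111122224.....0001001110000001
311 ...............................00010011111122223.....0001110111110000
312 ...........................111000001111111122223......001101111111100
nut [((2, 80, 17, 28), 160.0)] (window off 365,180)
left []
```

Emit:
{"name": "step_arm", "arguments": {"targets": [[[1, 0, 0, 0, 0], [1, 0, 0, 0, 0]]]}}

```text
time: 27.22
tcp_pos: [310.1, -417.9, 463.7]
ee_rot: [0.073, 0.917, 0.214, 0.33]
force: [-1.0, -0.6, -5.4]
finger_gap: 12.7
grasp_force: 60.9
```

```bash
python3 fm.py|cut -c1-75|awk 'NR==1||($1>264&&$1<308)'; python3 nut.py
```

```text
bar [[522.2, 341.6], [515.4, 328.9], [510.5, 302.1], [503.6, 289.8]] nutrow
265 .................223333333333333333...............................444
266 .................2233333333333333333..............................444
267 ..................233333333333333333..............................444
268 ..................2233333333333333333.............................544
269 ...................2233333333333333333.............................44
270 ...................2233333333333333333.............................44
271 ....................2233333333333333333............................44
272 .....................2333333333333333333...........................54
273 .....................2333333333333333333...........................44
274 ......................2233333333443333333..........................45
275 ......................23333333444443333333.........................44
276 .......................2333223444443333333..........................4
277 .......................22232233444443333333.........................4
278 ........................22322233333333333333..............
[... 1493 characters left out ...]
99 ....................2223343100113343222222211234432111112............
300 ...................2223344421011344432222221112343211111........111..
301 ..................22234445421001244542222221111333111111.......111111
302 ..................3233444432100013454322222211112110111011...11110111
303 ....44445555.......23333222110001234432112211100111111100000000011111
304 ...333455555.......23332100000100123332112221110000111111100000001111
305 .333345555555......33321000001000112221122122110000111010100000000011
306 .3334445555544......3321000111110011111112222111000111111110000000000
307 .3334444444444......333211112...1111111111111222..0011111101000000000
nut [] (window off 365,180)
left []
```

Emit:
{"name": "step_arm", "arguments": {"targets": [[[1, 0, 0, 0, 0.18], [1, 0, 0, 0, 0.36], [1, 0, 0, 0, 0.54], [1, 0, 0, 0, 0.72], [1, 0, 0, 0, 0.9], [1, 0, 0, 0, 1.08], [1, 0, 0, 0, 1.08], [1, 0, 0, 0, 1.26], [1, 0, 0, 0, 1.44], [1, 0, 0, 0, 1.62], [1, 0, 0, 0, 1.8], [1, 0, 0, 0, 1.98]]]}}

```text
time: 28.82
tcp_pos: [310.1, -418.0, 463.7]
ee_rot: [-0.235, 0.682, -0.649, 0.242]
force: [-0.2, 0.4, -4.7]
finger_gap: 13.2
grasp_force: 60.7
```

Emit:
{"name": "step_arm", "arguments": {"targets": [[[1, 0, 0, 0, 0.18], [1, 0, 0, 0, 0.28], [1, 0, 0, 0, 0.45], [1, 0, 0, 0, 0.58], [1, 0, 0, 0, 0.4], [1, 0, 0, 0, 0.22], [1, 0, 0, 0, 0.04], [1, 0, 0, 0, -0.14], [1, 0, 0, 0, -0.32], [1, 0, 0, 0, -0.5], [1, 0, 0, 0, -0.68], [1, 0, 0, 0, -0.76]]]}}

```text
time: 30.32
tcp_pos: [310.1, -418.0, 463.7]
ee_rot: [-0.127, 0.876, -0.345, 0.313]
force: [-0.0, -0.5, -4.2]
finger_gap: 12.7
grasp_force: 60.7
```

Emit:
{"name": "step_arm", "arguments": {"targets": [[[1, 0, 0, 0, 0], [1, 0, 0, 0, 0], [1, 0, 0, 0, 0]]]}}

```text
time: 30.7
tcp_pos: [310.1, -417.9, 463.6]
ee_rot: [-0.129, 0.874, -0.349, 0.312]
force: [-0.6, -0.1, -4.2]
finger_gap: 13.0
grasp_force: 60.7
```

```bash
python3 fm.py|cut -c1-85; python3 nut.py; python3 st.py
```

```text
bar [[456.2, 333.5], [451.5, 320.8], [510.5, 302.1], [503.6, 289.8]] nutrow [[461.6, 
u0 425
256 5566666666666666665555........................................................
257 55555555555555555444..........................................................
258 444444444444444443............................................................
259 44444444444444433.............................................................
260 444443444444333...............................................................
261 44444444444333................................................................
262 555544445443..................................................................
263 55555555543...................................................................
264 5555555444....................................................................
265 555555434.....................................................................
266 5555443.......................................................................
267 555434........................................................................
268 5544...
[... 3514 characters left out ...]
1122...........3222222222211111112222210001
311 55445545455454443333445.......32222.22...........22222222222111111122222111000
312 445444445444444433343345........33.............3222222222222211122221222211001
313 444444445454444433334434......................22222222222221111222212123321101
314 444444544554444443333444....................32222222222221111112221222334321.1
315 4444444445444444443334344..................22222222222111112222122222334443101
nut [((6, 78, 39, 38), 957.0)] (window off 365,180)
left []
30.8 [ 310.1 -417.9  463.6] [-1.3   -0.009  1.472  0.664  1.491  1.041] [ 0.1 -0.5 -5.6] [-0.16  0.85  0.02]
[[ 0.561 -0.53   0.636]
 [-0.691 -0.723  0.007]
 [ 0.456 -0.443 -0.772]]
```

Emit:
{"name": "step_arm", "arguments": {"targets": [[[1, 0, 0, 0, -0.18], [1, 0, 0, 0, -0.36], [1, 0, 0, 0, -0.54], [1, 0, 0, 0, -0.72], [1, 0, 0, 0, -0.9], [1, 0, 0, 0, -1.07], [1, 0, 0, 0, -1.07], [1, 0, 0, 0, -1.07], [1, 0, 0, 0, -1.07]]]}}

```text
time: 31.92
tcp_pos: [310.1, -417.9, 463.6]
ee_rot: [0.048, 0.93, 0.144, 0.334]
force: [0.7, -0.1, -4.8]
finger_gap: 13.4
grasp_force: 60.8
```

Emit:
{"name": "step_arm", "arguments": {"targets": [[[1, 0, 0, 0, -0.15], [1, 0, 0, 0, -0.15], [1, 0, 0, 0, -0.15], [1, 0, 0, 0, 0.03], [1, 0, 0, 0, 0.21], [1, 0, 0, 0, 0.39], [1, 0, 0, 0, 0.57], [1, 0, 0, 0, 0.75], [1, 0, 0, 0, 0.93], [1, 0, 0, 0, 1.07], [1, 0, 0, 0, 1.07], [1, 0, 0, 0, 1.07]]]}}

```text
time: 33.42
tcp_pos: [310.1, -417.9, 463.7]
ee_rot: [-0.128, 0.874, -0.348, 0.312]
force: [-0.4, 1.1, -4.8]
finger_gap: 13.0
grasp_force: 60.6
```

```bash
python3 fm.py|cut -c1-85|awk 'NR<3||$1>274'; python3 nut.py; python3 st.py
```

```text
bar [[456.3, 333.5], [451.6, 320.9], [510.6, 302.1], [503.6, 289.8]] nutrow [[461.7, 
u0 425
275 ..............................................................................
276 ..............................................................................
277 ..............................................................................
278 ..............................................................................
279 ..............................................................................
280 ..............................................................................
281 ..............................................................................
282 ..............................................................................
283 ..............................................................................
284 ..............................................................................
285 .............................................................................3
286 ....................5........................................................3
287 .......
[... 1915 characters left out ...]
444333445.......2221101122............322222222111111112222210000
311 55455445454554443334444.......2222222............32222222222111111221122211000
312 454545454544444433334445.........2.............3222222222222121112222222211001
313 444444444444444433333444......................32222222222222112222222222321000
314 444444444554444443333444....................3222222222222111211212222233432101
315 4444444445444444443334444..................32222222222221111222122222344443101
nut [] (window off 365,180)
left []
33.525 [ 310.1 -417.9  463.7] [-1.3   -0.009  1.472  0.664  1.491  1.039] [-0.3  1.1 -4.7] [-0.2   0.86  0.01]
[[ 0.562 -0.529  0.636]
 [-0.69  -0.724  0.007]
 [ 0.457 -0.442 -0.772]]
```

Emit:
{"name": "step_arm", "arguments": {"targets": [[[1, 0, 0, 0, 0.18], [1, 0, 0, 0, 0.36], [1, 0, 0, 0, 0.54], [1, 0, 0, 0, 0.72], [1, 0, 0, 0, 0.9], [1, 0, 0, 0, 1.08], [1, 0, 0, 0, 1.26], [1, 0, 0, 0, 1.28], [1, 0, 0, 0, 1.1], [1, 0, 0, 0, 0.92], [1, 0, 0, 0, 0.74], [1, 0, 0, 0, 0.56]]]}}

```text
time: 35.02
tcp_pos: [310.1, -417.9, 463.6]
ee_rot: [-0.209, 0.747, -0.573, 0.266]
force: [0.3, 0.2, -4.7]
finger_gap: 13.0
grasp_force: 60.8
```

Emit:
{"name": "step_arm", "arguments": {"targets": [[[1, 0, 0, 0, -0.18], [1, 0, 0, 0, -0.36], [1, 0, 0, 0, -0.54], [1, 0, 0, 0, -0.54], [1, 0, 0, 0, -0.54], [1, 0, 0, 0, -0.54]]]}}

```text
time: 35.78
tcp_pos: [310.1, -417.9, 463.7]
ee_rot: [-0.132, 0.87, -0.359, 0.311]
force: [0.1, 0.2, -5.3]
finger_gap: 13.0
grasp_force: 60.8
```

```bash
python3 fm.py|cut -c1-85|awk 'NR<3||$1>274'; python3 st.py
```

```text
bar [[455.5, 332.8], [450.8, 320.2], [510.5, 302.1], [503.6, 289.8]] nutrow [[460.5, 
u0 425
275 .............................................................................
276 .............................................................................
277 .............................................................................
278 .............................................................................
279 .............................................................................
280 .............................................................................
281 .............................................................................
282 .............................................................................
283 .............................................................................
284 .............................................................................
285 .............................................................................
286 .....................................................223....................3
287 ...................
[... 1838 characters left out ...]
222222222111111112211100
310 4545554555555543333445.......221111223...........3222222222221111122121212100
311 54554444454444443334345.......22222.............32222222222221111122222222100
312 54544445455544443334444.......................3222222222222221112121121233210
313 55444444544444443333334.....................322222222222222211122222222234311
314 544444454454444433333344..................22222222222222221112121122223444321
315 544444444444444443333434.................222222222222112112122122222334444431
35.825 [ 310.1 -417.9  463.6] [-1.3   -0.009  1.472  0.664  1.491  1.062] [-0.9 -0.2 -4. ] [-0.13  0.87 -0.01]
[[ 0.55  -0.542  0.636]
 [-0.706 -0.708  0.007]
 [ 0.447 -0.453 -0.772]]
```

Emit:
{"name": "step_arm", "arguments": {"targets": [[[1, 0, 0, 0, -0.18], [1, 0, 0, 0, -0.36], [1, 0, 0, 0, -0.54], [1, 0, 0, 0, -0.72], [1, 0, 0, 0, -0.9], [1, 0, 0, 0, -1.08], [1, 0, 0, 0, -1.09], [1, 0, 0, 0, -1.24], [1, 0, 0, 0, -1.24], [1, 0, 0, 0, -1.06], [1, 0, 0, 0, -0.88], [1, 0, 0, 0, -0.7]]]}}

```text
time: 37.33
tcp_pos: [310.1, -417.9, 463.6]
ee_rot: [-0.019, 0.94, -0.044, 0.337]
force: [-0.2, -0.0, -4.0]
finger_gap: 13.3
grasp_force: 60.7
```

Emit:
{"name": "step_arm", "arguments": {"targets": [[[1, 0, 0, 0, 0.18], [1, 0, 0, 0, 0.36], [1, 0, 0, 0, 0.54], [1, 0, 0, 0, 0.7], [1, 0, 0, 0, 0.7], [1, 0, 0, 0, 0.7], [1, 0, 0, 0, 0.7]]]}}

```text
time: 38.2
tcp_pos: [310.1, -417.9, 463.7]
ee_rot: [-0.132, 0.871, -0.358, 0.311]
force: [0.2, -0.8, -4.7]
finger_gap: 13.2
grasp_force: 60.7
```

```bash
python3 fm.py|cut -c1-85|awk 'NR<3||$1>274'; python3 st.py
```

```text
bar [[455.6, 332.9], [450.9, 320.3], [510.5, 302.1], [503.6, 289.8]] nutrow [[460.7, 
u0 425
275 .............................................................................
276 .............................................................................
277 .............................................................................
278 .............................................................................
279 .............................................................................
280 .............................................................................
281 .............................................................................
282 .............................................................................
283 ..............................................3223...........................
284 ...........................................33332222..........................
285 ..........................................33343222223........................
286 ..........................................234443222222.......................
287 ...................
[... 1837 characters left out ...]
2222222211111112122211000
310 4445555555554443333344.......221111222............322222222221111112221221100
311 44554554544545443334445.......222222............33222222222221111112212222100
312 45444454454444443334434.......................3222222222222221111221212223210
313 44444444544444443333434.....................322222222222222212212222122244310
314 444444445444444433333344..................22222222222222222122222122223444320
315 544454444444444443334334.................222222222221112111212122222334444421
38.25 [ 310.1 -417.9  463.6] [-1.3   -0.009  1.472  0.664  1.491  1.06 ] [-0.3  1.2 -5.6] [-0.13  0.88 -0.02]
[[ 0.551 -0.541  0.636]
 [-0.705 -0.709  0.007]
 [ 0.447 -0.452 -0.772]]
```

Nut 3 is now out of line, up and to the left of nut 2. A gentle swing should drop it beside nut 1.

Emit:
{"name": "step_arm", "arguments": {"targets": [[[1, 0, 0, 0, -0.18], [1, 0, 0, 0, -0.36], [1, 0, 0, 0, -0.54], [1, 0, 0, 0, -0.6], [1, 0, 0, 0, -0.6], [1, 0, 0, 0, -0.45], [1, 0, 0, 0, -0.3], [1, 0, 0, 0, -0.15], [1, 0, 0, 0, -0.1], [1, 0, 0, 0, -0.1], [1, 0, 0, 0, -0.1]]]}}

```text
time: 39.62
tcp_pos: [310.1, -417.9, 463.7]
ee_rot: [-0.116, 0.887, -0.314, 0.317]
force: [-0.0, 0.0, -5.5]
finger_gap: 13.2
grasp_force: 60.7
```

```bash
python3 fm.py|cut -c1-85|awk 'NR<3||$1>274'; python3 st.py
```

```text
bar [[459.3, 335.7], [454.5, 323.1], [510.5, 302.1], [503.6, 289.8]] nutrow [[465.6, 
u0 427
275 ..............................................................................
276 ..............................................................................
277 ..............................................................................
278 ..............................................................................
279 ..............................................................................
280 ..............................................................................
281 ..............................................................................
282 ..............................................................................
283 ..............................................................................
284 ..............................................................................
285 ............................................................................33
286 ...........................................................................333
287 .......
[... 1962 characters left out ...]
111111222100001111
311 5545544445444433233445.........3221111233.........2211111111111111121100000110
312 44455455554444433334445..........3223333.........21111111111111121222110011111
313 445454444444444433334444............3...........221111111111111122221100011111
314 4544444554444444333343445.....................22222111111111112221122100011111
315 4444544444544444433344444....................222221111111111222212222210011122
316 45444445544444444333344434.................22222221111111111221222233310011122
39.675 [ 310.1 -417.9  463.7] [-1.3   -0.009  1.472  0.664  1.491  0.96 ] [-0.6 -0.7 -5. ] [-0.08  0.88  0.02]
[[ 0.602 -0.483  0.636]
 [-0.63  -0.776  0.007]
 [ 0.49  -0.405 -0.772]]
```

The nuts now form an L in the corner: nut 1 at (464,309), one on the near wall at (455,303) and one on the right wall at (473,301). The tote is held still, so I'm handing in.

```bash
python3 -c "
from rig import arm
print(abs(arm.get_obs()['qd']).max());print(arm.close_job())"
```

```text
0.0025778349409145123
the job is handed in; nothing more can be done
None
```

The job is handed in: I freed the lock, lifted the tote by its handle, and held it still and tipped about 39.5°, with all three nuts packed in the near-right corner on the cup's side; I sent no contact near the cup, tin or tape measure, but took no final picture of them.

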